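# Level the coating stand and load it with tiles from the rocker tray

## Robot

A 6-joint arm with a two-finger parallel gripper is mounted at the origin on the work surface. World frame = base frame: x ahead of the robot, y to its left, z up, the work surface at z = 0. Lengths are in m, angles in rad, forces in N, time in s.
With the tool pointing down it reaches from about 0.275 to 0.875 m from the base axis. Payload 12.5 kg.
Tool frame: the origin (TCP) lies on the centre line of the jaws, within the pads' length; the fingertips stand r.finger_overhang ahead of it and the grasp point (between the pads) lies 3 mm ahead of it (r.finger_overhang is the distance from the TCP to the fingertips, in m); z points along the fingers, y is the direction in which the jaws open and shut (so a half turn about z gives the same grasp; the last joint's range is limited). The gripper opens to 85 mm and grips with 20 to 120 N. Pads are 22 mm wide; open, the fingers measure 114 mm over their backs; the gripper's body (76 mm by 85 mm) begins 54 mm behind the grasp point. The pads swing forward as they close: fully open they stand 13 mm farther back than shut.
Start: joints at [1.167, 0.351, 1.652, -0, 1.139, -0.085], TCP at [0.172, 0.522, 0.253] pointing down, gripper open.
Joint ranges: [-2.75, 2.75], [-0.79, 2.1], [0.01, 2.65], [-1.57, 4.71], [0.07, 3.14], [-2.87, 2.87]. Speed limits (rad/s): [2.22, 2.22, 2.79, 3.14, 3.14, 3.14].

## Interface

Orientations are given as a unit quaternion [x, y, z, w].
In Python, from cell import r, optics gives the robot as it stands. The module is installed in compiled form; this text tells all that it offers. Calls block until the motion is done:
- r.move_to(position, orientation): joint-space move of the TCP to a pose.
- r.move_linear(position, rot=None, vel=0.15): straight line of the TCP; rot=None keeps the orientation; vel is the mean speed in m/s.
- r.set_joints(angles): joint-space move.
- r.set_gripper(opening, squeeze=None): opening from 0.0 (shut) to 1.0 (fully open); squeeze is the grip in N (None keeps the last); returns when the fingers have stopped.
- r.sleep(seconds).
- r.inverse_kinematics(position, orientation): joint angles nearest the present ones, or None.
- optics.get_image(name): name is "scene" or "top"; returns a dict with "pixels" (384x512x3 uint8, red, green, blue), "depth" (384x512 float32, m along the optical axis (not along the pixel's ray), 0 where there is no reading), "fx", "fy", "cx", "cy" (pixels), "camera_from_world" (4x4, takes a point from world to camera coordinates). Camera axes: x right, y down, z forward; pixel columns grow to the right and rows downward; lengths in m; the calibration is good to about 2 mm. A picture is of the moment at which its call begins.
A pose or a line that the arm cannot do raises r.PlanningError and nothing moves.
- r.hand_in(): hands the job in, once; it reports no verdict.
Readings, each from a call of its own:
- r.current_t(): time.
- r.current_q(): joint angles.
- r.current_qvel(): joint speeds.
- r.current_effort(): joint torques, N m.
- r.current_tool_pos(): TCP position.
- r.current_ee_rot(): TCP orientation.
- r.current_contact_force(): force on the tool from outside, world axes, zero at the start.
- r.current_torque(): the same for the moment, N m.
- r.current_opening(): opening from 0.0 (shut) to 1.0 (fully open).
Only numpy, scipy, OpenCV 4.12 (cv2) and the standard library are available. Lean on these libraries where they do the work, as an engineer would, in place of code of your own. Each camera call takes 0.05 s, during which the arm holds its last target. There are 200 camera calls.

## Task

Get the tiles ready for sealing. Move the sanding block off the tile tray and lay it flat on the middle of its black rubber mat, and turn the stand's wing knob until its deck sits level; only then, for every tile in the tray, press the edge nearest the robot so that the tile tips up in its pocket, grip it by the raised end and lay it level, glaze up, on a narrow bar of its own, centred and lengthways along the bar. Leave the spatula, the jar, the cup and the yellow wedge where they are.

Things in the scene. Friction and masses are not known exactly. Their poses are not given: they have to be found in the camera images.
- tray: Fixed beech tray, 150 (x) x 256 (y) x 58 mm high, origin at the centre of its underside, x axis away from the robot. Three pockets side by side at y = -80, 0, +80 mm, each 124 (x) x 64 (y) mm, sunk in the top; a tile lies in it with its top 1 mm below the tray's top. Some pockets may be empty.
- pocket2 (a point): Centre of the middle pocket's mouth, level with the tray's top. Each pocket's floor: a ledge 13 mm down from the far wall to 2.5 mm past the middle (towards the robot), then a slope of 34 degrees down to the near wall. A tile pressed lightly down near its near edge (25 mm down, 44 mm from its middle) rocks onto the slope, far end raised, and stays so.
- block_c (a point): Beech sanding block, 120 (x) x 58 (y) x 36 (z) mm, 0.16 kg, lying flat on top of the tray across the pockets. Point: its centre, 18 mm above its underside; x along its length.
- mat (a point): Centre of the top of the black rubber mat, 170 (x) x 110 (y) x 3 mm, fixed on the bench between tray and stand: the sanding block's place.
- block: The same sanding block; origin at the centre of its underside.
- tile1_c (a point): Tile 1 of up to 3 alike (None from the start: absent), 120 (x) x 60 (y) x 12 (z) mm, 0.19 kg, blue glazed top, clay body. Point: its centre, 6 mm above its underside; x along its length to the far end, z out of the glaze. When tipped the far end is 34 degrees up and can be gripped there across the 60 mm width.
- tile2_c (a point): Tile 2 of up to 3 alike (None from the start: absent), 120 (x) x 60 (y) x 12 (z) mm, 0.19 kg, blue glazed top, clay body. Point: its centre, 6 mm above its underside; x along its length to the far end, z out of the glaze. When tipped the far end is 34 degrees up and can be gripped there across the 60 mm width.
- tile3_c (a point): Tile 3 of up to 3 alike (None from the start: absent), 120 (x) x 60 (y) x 12 (z) mm, 0.19 kg, blue glazed top, clay body. Point: its centre, 6 mm above its underside; x along its length to the far end, z out of the glaze. When tipped the far end is 34 degrees up and can be gripped there across the 60 mm width.
- tile1: Tile 1 again; origin at the centre of its underside.
- tile2: Tile 2 again; origin at the centre of its underside.
- tile3: Tile 3 again; origin at the centre of its underside.
- platform (a joint): Tilt of the stand's deck, rad: 0 level, negative when the edge nearest the robot is low. Aluminium plate 150 (x) x 270 (y) mm, hinged at its far edge on a fixed base. On it a spirit vial, lying along x: its white bubble sits between two black rings when level and runs to the high end.
- deck (a point): Centre of the top face of the deck (level: 50 mm above the bench); x away from the robot, y along the row of bars, z out of the deck.
- bar1 (a point): Centre of the top of bar 1: an upright bar on the deck, 60 (x, lengthways) x 24 (y) mm, 30 mm high with a rubber top; the three bars stand at y = -95, 0 and +95 mm on the deck.
- bar2 (a point): Centre of the top of bar 2: an upright bar on the deck, 60 (x, lengthways) x 24 (y) mm, 30 mm high with a rubber top; the three bars stand at y = -95, 0 and +95 mm on the deck.
- bar3 (a point): Centre of the top of bar 3: an upright bar on the deck, 60 (x, lengthways) x 24 (y) mm, 30 mm high with a rubber top; the three bars stand at y = -95, 0 and +95 mm on the deck.
- knob_grip (a point): Black wing knob of the tilt screw, in front of the middle of the deck's near edge. Wing: upright bar 56 (x) x 12 (y) x 26 (z) mm; the point is its middle, on the vertical axis, 91 mm above the bench; under it a hub 20 mm wide. It stays at its height. Clockwise seen from above raises the near edge, 0.0112 rad of tilt per rad of turn; about 0.06 N m, and it stays put.
- wedge: Bystander: yellow leveller wedge 75 mm long, to be left where it is; origin at its underside.
- spatula: Bystander: stainless spatula 200 mm long, to be left where it is; origin at its underside.
- sealer: Bystander: jar 110 mm high, to be left where it is; origin at its underside.
- cup: Bystander: white cup 85 mm high, to be left where it is; origin at its underside.
Not all that is in view belongs to the job. What is shaped like the tile3 but purple is not meant.

How it is judged:
On the way:
1. the deck is level, within 0.010 rad, with no tile on the stand yet (value of joint platform between -0.01 and 0.01 rad and horizontal distance between each of tile1_c, tile2_c, tile3_c and deck above 0.22 m), for 0.5 s.
At the end, for the whole second after the job is handed in: Deck level within 0.010 rad; sanding block flat on the mat, centres within 25 mm; every tile glaze up on a bar of its own, centre within 12 mm of the bar's, length within 0.15 rad of the bar's, tilted under 0.05 rad, at rest (value of joint platform between -0.01 and 0.01 rad and height (world z) of block_c below 0.026 m and horizontal distance between block_c and mat below 0.025 m and linear speed of each of block, tile1, tile2, tile3 below 0.02 m/s and (distance between tile1_c and bar1 below 0.014 m or distance between tile1_c and bar2 below 0.014 m or distance between tile1_c and bar3 below 0.014 m) and angle between the x axis of each of tile1_c, tile2_c, tile3_c and the x axis of deck, either way round below 0.15 rad and angle between each of tile1_c, tile2_c, tile3_c's own z axis and vertical below 0.05 rad and (distance between tile2_c and bar1 below 0.014 m or distance between tile2_c and bar2 below 0.014 m or distance between tile2_c and bar3 below 0.014 m) and (distance between tile3_c and bar1 below 0.014 m or distance between tile3_c and bar2 below 0.014 m or distance between tile3_c and bar3 below 0.014 m)); the robot touches nothing.
It fails at once if the spatula, jar, cup or yellow wedge is shoved more than 40 mm (distance of any of wedge, spatula, sealer, cup from where it was at the start of the episode above 0.04 m).
Of tile1, tile2, tile3 only 2 to 3 are there at a start; the rules pass over those that are not, and their reading is None.
At some moment in a run one of block may be knocked a few centimetres aside while the robot is not near it.
Once in a run the grip may slacken for a moment while it holds something.
It also fails if it takes over 210 s, if anything falls off the work surface, if the arm or the gripper's body presses on something with over 40 N, if the wrist force passes 120 N, or if a joint passes its speed limit or range.

## Working session

There is one attempt and no reset: what is moved stays moved. The work goes in short steps, each a Python script; the robot and the scene stay as the last script left them, time stands still between calls to the robot, and variables do not carry over. Pictures are saved under pics/ and viewed, about 12 in all and at most 16, crops included, and the job is handed in when it is done.

```bash
mkdir -p pics; ls
cat > h.py <<'E'
import numpy as np, cv2
from cell import r, optics
def snap(n,f=None):
    d=optics.get_image(n)
    if f: cv2.imwrite('pics/'+f,cv2.cvtColor(d['pixels'],cv2.COLOR_RGB2BGR))
    return d
def cloud(d):
    z=d['depth'].astype(float); v,u=np.mgrid[:z.shape[0],:z.shape[1]]
    P=np.stack([(u-d['cx'])/d['fx']*z,(v-d['cy'])/d['fy']*z,z,np.ones_like(z)],-1)
    return (P@np.linalg.inv(d['camera_from_world']).T)[...,:3], z>0
def ray(d,u,v,h):
    T=np.linalg.inv(d['camera_from_world']); k=T[:3,:3]@np.array([(u-d['cx'])/d['fx'],(v-d['cy'])/d['fy'],1]); o=T[:3,3]
    return o+k*(h-o[2])/k[2]
E
python3 - <<'E'
from h import *
for n in('scene','top'):
    d=snap(n,n+'1.png'); print(n,d['fx'],d['cx'],d['cy'],np.linalg.inv(d['camera_from_world']).round(3).tolist(),(d['depth']>0).mean())
    np.savez(n+'1.npz',**d)
print(r.current_t(),r.finger_overhang,r.current_ee_rot())
E
```

```text
pics
scene 472.83899831236636 255.34521679607892 188.57515487167586 [[0.881, 0.288, -0.375, 1.009], [0.473, -0.509, 0.719, -0.995], [0.016, -0.811, -0.585, 0.888], [0.0, 0.0, 0.0, 1.0]] 0.9957631429036459
top 435.1352307031057 258.7190647095727 193.7243795326977 [[-0.015, -0.997, 0.069, 0.434], [-1.0, 0.016, 0.011, -0.013], [-0.012, -0.069, -0.998, 1.16], [0.0, 0.0, 0.0, 1.0]] 0.9961802164713541
0.1 0.022 [ 1.58695646e-01  9.87327409e-01 -5.13069822e-04 -1.23919052e-04]
```

View pics/scene1.png

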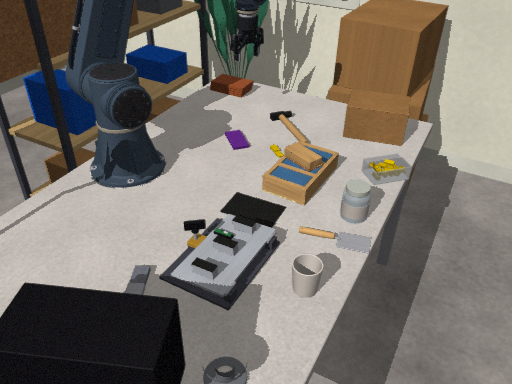

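View pics/top1.png

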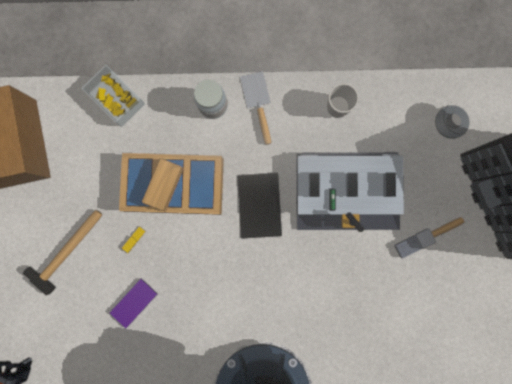

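The scene view shows the tray at about (300,170) with the block lying across it, and the stand at about (225,255) with its knob at (195,228). In the top view the tray spans (120–223, 153–215), the block is at (162,184), the mat at (260,206), the stand at (350,190) and the knob at (355,222). I'll zoom in and measure next.

```bash
cat >> h.py <<'E'
def rect(m):
    c=max(cv2.findContours(m.astype(np.uint8),cv2.RETR_EXTERNAL,cv2.CHAIN_APPROX_NONE)[0],key=cv2.contourArea)
    return cv2.minAreaRect(c)
def wrect(P,m):
    "min-area rect in world xy of masked points: centre, sides, angle of long side (rad)"
    (c,s,a)=cv2.minAreaRect((P[m][:,:2]*1000).astype(np.float32)); a=np.radians(a)
    if s[0]<s[1]: a+=np.pi/2; s=s[::-1]
    return np.array(c)/1000,np.array(s),(a+np.pi/2)%np.pi-np.pi/2
E
python3 - <<'E'
from h import *
d=dict(np.load('top1.npz')); P,ok=cloud(d); s=dict(np.load('scene1.npz')); Q,_=cloud(s)
im=cv2.cvtColor(d['pixels'],cv2.COLOR_RGB2BGR)
a=cv2.resize(im[140:240,110:230],None,fx=3.3,fy=3.3,interpolation=cv2.INTER_CUBIC);b=cv2.resize(im[140:240,285:415],None,fx=3.3,fy=3.3,interpolation=cv2.INTER_CUBIC)
c=cv2.resize(cv2.cvtColor(s['pixels'],cv2.COLOR_RGB2BGR)[135:305,155:345],None,fx=2.5,fy=2.5)[:, :]
top=np.hstack([a,b])[:, :800]; 
cv2.imwrite('pics/z1.png',top); cv2.imwrite('pics/z2.png',cv2.resize(c,None,fx=1.4,fy=1.4))
Z=P[...,2]
def lab(m,n):
    k,l,st,ce=cv2.connectedComponentsWithStats(m.astype(np.uint8))
    for i in range(1,k):
        if st[i,4]>60:
            mm=l==i; c,sz,an=wrect(P,mm); print(n,ce[i].round(),st[i,4],c.round(4),sz.round(1),round(an,3),'z',np.median(P[mm][:,2]).round(4))
reg=np.zeros_like(ok);reg[60:260,80:440]=1
lab(reg&(Z>.08)&(Z<.12),'z80-120'); lab(reg&(Z>.05)&(Z<.075),'z50-75'); lab(reg&(Z>.02)&(Z<.05),'z20-50')
hsv=cv2.cvtColor(d['pixels'],cv2.COLOR_RGB2HSV)
lab(reg&(hsv[...,0]>95)&(hsv[...,0]<125)&(hsv[...,1]>120)&(hsv[...,2]>60),'blue')
lab(reg&(hsv[...,2]<45),'dark')
for u in(180,190,200,205): print(u,[round(float(x),3) for x in P[160:212:8,u,2]])
for v in(165,184,200): print(v,[round(float(x),3) for x in P[v,122:222:8,2]])
E
```

```text
z80-120 [208.  95.] 772 [0.7565 0.1191] [73.8 73.7] -0.374 z 0.1091
z80-120 [343.  97.] 168 [ 0.7477 -0.2162] [75.8 73.4] -0.793 z 0.0841
z80-120 [161. 184.] 1165 [0.537  0.2401] [119.7  59.6] -0.396 z 0.0936
z80-120 [354. 222.] 145 [ 0.4365 -0.2331] [55.9 12.2] 0.671 z 0.1025
z50-75 [346.  92.] 128 [ 0.7607 -0.2248] [65.5 39.2] 0.973 z 0.0639
z50-75 [215. 109.] 88 [0.7378 0.1122] [79.8 35.7] -1.186 z 0.0625
z50-75 [172. 183.] 4542 [0.5427 0.2254] [256.9 150.2] 1.524 z 0.0572
z50-75 [316. 162.] 87 [ 0.5923 -0.1518] [44.4 38.9] -0.451 z 0.0512
z50-75 [391. 160.] 87 [ 0.5912 -0.3391] [50.6 28.3] 0.912 z 0.0517
z50-75 [338. 161.] 79 [ 0.5893 -0.2048] [58.5 30.4] 1.41 z 0.0513
z50-75 [372. 159.] 68 [ 0.5932 -0.2909] [44.2 20.7] 1.554 z 0.0513
z50-75 [386. 187.] 100 [ 0.5256 -0.3193] [62.9 21.8] 0.362 z 0.0666
z50-75 [332. 199.] 130 [ 0.4934 -0.187 ] [53.8 16. ] -0.027 z 0.0568
z20-50 [112.  95.] 1181 [0.7809 0.3831] [133.6  88.9] 0.774 z 0.034
z20-50 [344.  96.] 133 [ 0.7611 -0.2247] [60.8 33.6] 1.0 z 0.037
z20-50 [216. 112.] 86 [0.7353 0.1109] [77.3 30.3] -1.177 z 0.0353
z20-50 [349. 187.] 4639 [ 0.52   -0.2347] [270.7 194.4] 1.556 z 0.0462
z20-50 [221. 184.] 68 [0.5361 0.0976] [149.4   3.1] -0.066 z 0.0356
z20-50 [ 88. 222.] 191 [0.444  0.4485] [79.1 23.4] -0.702 z 0.0239
z20-50 [426. 238.] 133 [ 0.3927 -0.4367] [48.6 39.1] -1.222 z 0.0215
180 [0.052, 0.089, 0.059, 0.061, 0.054, 0.058, 0.057]
190 [0.052, 0.057, 0.059, 0.059, 0.059, 0.057, 0.056]
200 [0.05, 0.061, 0.061, 0.057, 0.056, 0.055, 0.055]
205 [0.049, 0.057, 0.053, 0.062, 0.055, 0.057, 0.003]
165 [0.057, 0.057, 0.057, 0.057, 0.058, 0.093, 0.091, 0.092, 0.058, 0.06, 0.059, 0.054, 0.059]
184 [0.061, 0.056, 0.058, 0.056, 0.093, 0.094, 0.094, 0.057, 0.056, 0.056, 0.055, 0.06, 0.056]
200 [0.06, 0.059, 0.054, 0.091, 0.097, 0.092, 0.053, 0.053, 0.056, 0.055, 0.057, 0.057, 0.055]
```

View pics/z1.png

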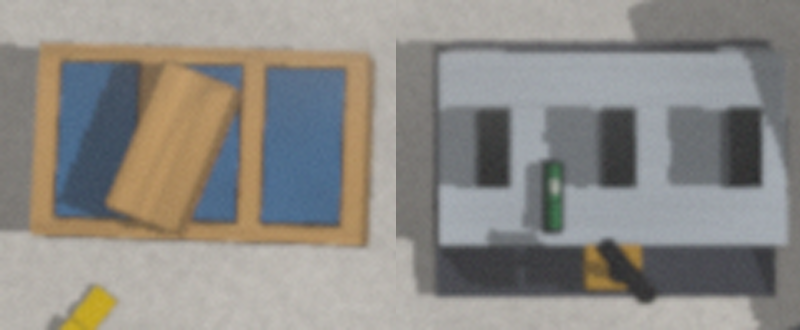

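View pics/z2.png

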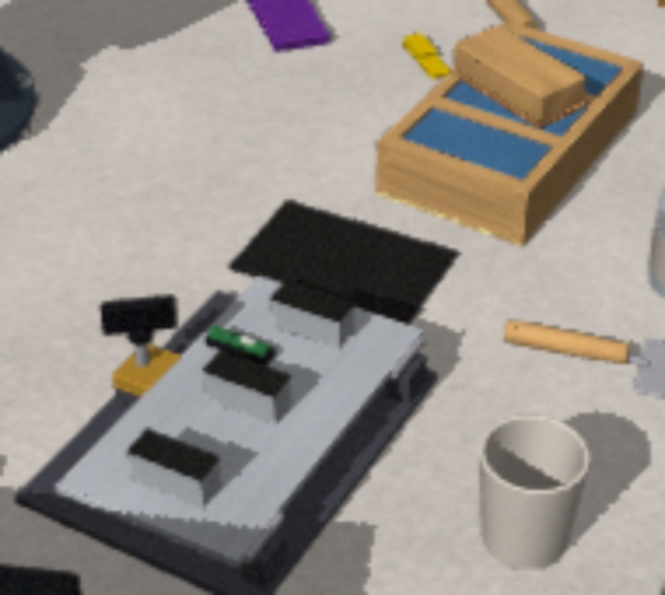

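The crops show all three pockets holding a blue tile, and the block lies across the divider between pockets 1 and 2. The bubble sits at the far end of the vial (crop pixel (553,185)), so the near edge is low. Next are refined measurements.

```bash
cat >> h.py <<'E'
def plane(X):
    for _ in range(6):
        A=np.c_[X[:,:2],np.ones(len(X))]; c=np.linalg.lstsq(A,X[:,2],rcond=None)[0]; e=X[:,2]-A@c; X=X[abs(e)<2.5*e.std()+1e-6]
    return c
def deck(d,C=np.array([.52,-.235])):
    P,ok=cloud(d); hsv=cv2.cvtColor(d['pixels'],cv2.COLOR_RGB2HSV)
    m=ok&(hsv[...,2]>120)&(hsv[...,1]<60)&(abs(P[...,0]-C[0]-.012)<.06)&(abs(P[...,1]-C[1])<.12)&(P[...,2]>.015)&(P[...,2]<.062)
    return plane(P[m]),m.sum()
E
python3 - <<'E'
from h import *
for n in('top','scene'):
    d=dict(np.load(n+'1.npz')); P,ok=cloud(d); px=d['pixels'].astype(int); V=px.max(-1); Z=P[...,2]; S=V-px.min(-1)
    print(n,'deck plane',deck(d))
    box=lambda x0,x1,y0,y1:ok&(P[...,0]>x0)&(P[...,0]<x1)&(P[...,1]>y0)&(P[...,1]<y1)
    def show(m,t,zz=None):
        m=cv2.morphologyEx(m.astype(np.uint8),cv2.MORPH_OPEN,np.ones((2,2)))
        k,l,st,ce=cv2.connectedComponentsWithStats(m)
        for i in range(1,k):
            if st[i,4]>60:
                mm=l==i; h=np.median(P[mm][:,2]); v,u=np.nonzero(mm); X=np.array([ray(d,a,b,h if zz is None else zz) for a,b in zip(u,v)])
                c,s,a=wrect(X,np.ones(len(X),bool)); print('  ',t,c.round(4),'mean',X.mean(0).round(4),s.round(1),round(a,3),'z',h.round(4))
    show(box(.38,.6,-.02,.09)&(V<60)&(Z<.02),'mat')
    show(box(.44,.62,-.36,-.10)&(V<75)&(Z>.055),'bars')
    show(box(.38,.49,-.28,-.19)&(Z>.09),'knob')
    show(box(.44,.66,.07,.38)&(Z>.045)&(Z<.075),'tray',.058)
    show(box(.44,.66,.07,.38)&(Z>.082),'block')
    b=box(.44,.66,.07,.38)&(px[...,2]>px[...,0]+25)
    show(b,'blue')
    show(box(.44,.62,-.36,-.10)&(px[...,1]>px[...,0]+20),'vial')
E
```

```text
top deck plane (array([ 0.04137273, -0.00172719,  0.02443483]), np.int64(2736))
   mat [0.4703 0.0129] mean [0.4695 0.0097 0.0029] [135.5  69.3] -0.015 z 0.0029
   bars [ 0.5278 -0.1418] mean [ 0.5261 -0.1417  0.0766] [52.7 19.9] -0.024 z 0.0766
   bars [ 0.5262 -0.2363] mean [ 0.5258 -0.2362  0.0767] [52.8 19.9] -0.03 z 0.0767
   bars [ 0.526  -0.3295] mean [ 0.5252 -0.3307  0.0765] [55.3 22.3] -0.037 z 0.0765
   knob [ 0.4337 -0.2346] mean [ 0.434  -0.2345  0.1028] [56.1 13.4] 0.67 z 0.1028
   tray [0.5398 0.2219] mean [0.5409 0.2164 0.058 ] [257.3 150. ] 1.523 z 0.057
   block [0.5338 0.2361] mean [0.5337 0.2361 0.0935] [119.4  59.7] -0.398 z 0.0935
   blue [0.5443 0.3038] mean [0.5471 0.3072 0.0567] [116.7  54.2] -0.053 z 0.0567
   blue [0.5356 0.1428] mean [0.5355 0.1426 0.0567] [116.7  58. ] -0.044 z 0.0567
   blue [0.5129 0.1991] mean [0.5075 0.2053 0.056 ] [75.1 27. ] -0.399 z 0.056
scene deck plane (array([ 0.03983342, -0.00133314,  0.02506584]), np.int64(1878))
   mat [0.4881 0.0124] mean [0.4917 0.012  0.0027] [166.4  73.5] 0.022 z 0.0027
   bars [ 0.5363 -0.1432] mean [ 0
[... 173 characters left out ...]
 -0.2379  0.0758] [59.8 26.4] 0.02 z 0.0758
   bars [ 0.5326 -0.3325] mean [ 0.5331 -0.3326  0.0759] [60.8 25.7] 0.037 z 0.0759
   knob [ 0.441  -0.2367] mean [ 0.4407 -0.237   0.0974] [55.4 26.1] 0.694 z 0.0974
   tray [0.5507 0.2118] mean [0.5564 0.1866 0.058 ] [272.1 156.8] 1.526 z 0.0568
   block [0.5454 0.2271] mean [0.546  0.2273 0.0926] [131.   68.6] -0.414 z 0.0926
   blue [0.5812 0.3128] mean [0.5827 0.3069 0.0571] [91.1 47.9] -0.635 z 0.0571
   blue [0.5217 0.2068] mean [0.5164 0.2034 0.057 ] [63.2 28.5] -0.053 z 0.057
   blue [0.544  0.1403] mean [0.545  0.1395 0.0568] [117.8  57.7] -0.032 z 0.0568
   vial [ 0.497  -0.1917] mean [ 0.4976 -0.1916  0.0559] [51.  15.3] 0.049 z 0.0559
```

A 2×2 opening shifts the mask by one pixel, so I'll redo this with 3×3.

Run:
```python
from h import *
for n in('top','scene'):
    d=dict(np.load(n+'1.npz')); P,ok=cloud(d); px=d['pixels'].astype(int); V=px.max(-1); Z=P[...,2]
    box=lambda x0,x1,y0,y1:ok&(P[...,0]>x0)&(P[...,0]<x1)&(P[...,1]>y0)&(P[...,1]<y1)
    def show(m,t,zz=None):
        m=cv2.morphologyEx(m.astype(np.uint8),cv2.MORPH_OPEN,np.ones((3,3)))
        k,l,st,ce=cv2.connectedComponentsWithStats(m)
        for i in range(1,k):
            if st[i,4]>50:
                mm=l==i; h=np.median(P[mm][:,2]); v,u=np.nonzero(mm); X=np.array([ray(d,a,b,h if zz is None else zz) for a,b in zip(u,v)])
                c,s,a=wrect(X,np.ones(len(X),bool)); print('  ',n,t,c.round(4),'mean',X.mean(0).round(4),s.round(1),round(a,3),'z',h.round(4))
    show(box(.36,.62,-.06,.09)&(V<75)&(Z<.02),'mat',.003)
    show(box(.44,.62,-.36,-.10)&(V<75)&(Z>.070),'bars',.0765)
    show(box(.38,.49,-.28,-.19)&(Z>.097),'knob',.103)
    show(box(.44,.66,.07,.38)&(Z>.053)&(Z<.075),'tray',.058)
    show(box(.44,.66,.07,.38)&(Z>.09),'block',.0935)
    show(box(.44,.66,.07,.38)&(px[...,2]>px[...,0]+25),'blue',.057)
```

```text
top mat [ 0.4841 -0.0017] mean [ 0.4833 -0.0017  0.003 ] [163.4 106.2] 0.039 z 0.0029
   top bars [ 0.5303 -0.1394] mean [ 0.5285 -0.1394  0.0765] [52.7 19.9] -0.023 z 0.0767
   top bars [ 0.5288 -0.234 ] mean [ 0.5283 -0.2338  0.0765] [52.8 19.9] -0.029 z 0.0769
   top bars [ 0.5272 -0.3284] mean [ 0.5273 -0.3283  0.0765] [52.9 19.9] -0.035 z 0.0767
   top knob [ 0.4365 -0.2327] mean [ 0.4371 -0.2326  0.103 ] [56.1 12.1] 0.67 z 0.1033
   top tray [0.5425 0.225 ] mean [0.5431 0.2201 0.058 ] [256.2 149.9] 1.523 z 0.0573
   top block [0.5365 0.239 ] mean [0.5368 0.2396 0.0935] [119.3  58.5] -0.397 z 0.0938
   top blue [0.5469 0.3063] mean [0.5495 0.3098 0.057 ] [116.7  54.2] -0.053 z 0.0567
   top blue [0.5382 0.1453] mean [0.5381 0.1451 0.057 ] [116.8  58. ] -0.044 z 0.0569
   top blue [0.5164 0.2101] mean [0.5094 0.2077 0.057 ] [67.3 26. ] -0.08 z 0.0565
   scene mat [ 0.4847 -0.0022] mean [ 0.4864 -0.0021  0.003 ] [167.7 109.5] 0.063 z 0.0026
   scene bars [ 0.5324 -0.1413] mean [ 0.5329 -0.1415  0.0765] [59.6 26.1] 0.035 z 0.0763
   scene bars [ 0.4387 -0.2141] mean [ 0.4375 -0.2128  0.0765] [41.1 21.3] -0.99 z 0.094
   scene bars [ 0.5307 -0.2364] mean [ 0.5298 -0.237   0.0765] [59.9 26.5] 0.02 z 0.0761
   scene bars [ 0.5291 -0.3313] mean [ 0.5294 -0.3315  0.0765] [60.9 25.8] 0.036 z 0.0762
   scene tray [0.5435 0.2206] mean [0.5505 0.1912 0.058 ] [264.2 152.2] 1.518 z 0.0573
   scene block [0.5368 0.2357] mean [0.5397 0.2352 0.0935] [119.9  60.8] -0.411 z 0.0934
   scene blue [0.5817 0.3134] mean [0.5807 0.3098 0.057 ] [80.7 42.6] -0.726 z 0.0571
   scene blue [0.5083 0.2111] mean [0.5059 0.2089 0.057 ] [47.3 28.6] -0.054 z 0.0566
   scene blue [0.5391 0.1435] mean [0.5404 0.1429 0.057 ] [118.3  57.9] -0.032 z 0.0567
```

```bash
cat >> h.py <<'E'
from scipy.spatial.transform import Rotation as Ro
def quat(yaw,tilt=0.,flip=0):
    "tool for an object with x axis at yaw, far end up by tilt; jaws across the object's y"
    R=Ro.from_euler('z',yaw)*Ro.from_euler('y',-tilt)*Ro.from_euler('x',np.pi)
    if flip: R=R*Ro.from_euler('z',np.pi)
    return R.as_quat()
def best(p,yaw,tilt=0.):
    c=[]
    for f in(0,1):
        q=r.inverse_kinematics(p,quat(yaw,tilt,f))
        if q is not None: c.append((abs(q[5]),f))
    return quat(yaw,tilt,min(c)[1])
def F(): return np.round(r.current_contact_force(),1)
E
python3 - <<'E'
from h import *
p=np.array([.5366,.2378,.083]); q=best(p,-.40); up=np.array([0,0,.14])
m=np.array([.4844,-.002,.003+.025+.002]); qm=best(m,.04)
r.move_to(p+up,q); r.set_gripper(1.0,60); r.move_linear(p,vel=.1); print(F(),r.current_tool_pos())
r.set_gripper(0,60); print('op',r.current_opening(),F())
r.move_linear(p+up); print('op',r.current_opening(),F(),r.current_t())
r.move_to(m+up,qm); print('op',r.current_opening())
r.move_linear(m,vel=.08); print(F(),r.current_opening())
r.set_gripper(1.0); r.move_linear(m+up)
k=np.array([.436,-.2335,.22]); r.move_to(k,best(k,.67)); print(r.current_q(),r.current_t())
d=snap('top','t2.png'); P,ok=cloud(d); 
m=ok&(P[...,2]>.03)&(P[...,2]<.06)&(abs(P[...,1])<.08)&(P[...,0]>.38)&(P[...,0]<.6); print(wrect(P,m),np.median(P[m][:,2]))
E
```

```text
[-0.9  0.1 -0.3] [0.53693282 0.23793097 0.08360196]
op 0.6724262659205004 [-0.6  0.4  5.3]
op 0.6693249181450758 [ 0.1 -0.5 -1.9] 5.0167
op 0.6681312798609952
[-0.7  0.2 -1.3] 0.6681788048207027
[-5.84864913e-01  2.91612888e-01  1.82798539e+00  1.86589685e-04
  1.02308717e+00  3.16669893e-01] 11.3917
(array([ 0.48635205, -0.00243858]), array([119.99450684,  57.94206238]), np.float64(0.02760088710487807)) 0.038634417683092837
```

```bash
cat >> h.py <<'E'
def tilt(tag):
    o=[]
    for n in('top','scene'):
        d=snap(n,f'{n}{tag}.png'); P,ok=cloud(d); c,k=deck(d)
        b=ok&(abs(P[...,2])<.012)&(P[...,0]>.3)&(P[...,0]<.7)&(P[...,1]>-.5)&(P[...,1]<.4)&(d['pixels'].min(-1)>120)
        o.append((round(-np.arctan(c[0]),4),k,plane(P[b]).round(4).tolist()))
    return o
E
python3 - <<'E'
from h import *
print(tilt('k0'))
q=np.array(r.current_q()); q[5]-=np.pi; 
if q[5]<-2.85: q[5]=-2.85
r.set_joints(q); r.set_gripper(.5,60)
k=np.array([.436,-.2335,.103]); r.move_linear(k,vel=.1); print(F()); r.set_gripper(0,60); print(r.current_opening(),F(),np.round(r.current_torque(),2))
for _ in range(5):
    q=np.array(r.current_q()); q[5]+=.7; r.set_joints(q); print(r.current_q()[5],r.current_opening(),F(),np.round(r.current_torque(),2))
r.set_gripper(.5); r.move_linear(k+[0,0,.12]); 
r.move_to([.35,.15,.35],quat(0)); print(tilt('k1'),r.current_t())
for n in('top','scene'):
    im=cv2.imread(f'pics/{n}k1.png'); im=im[150:240,290:410] if n=='top' else im[205:305,155:290]
    globals()[n]=cv2.resize(im,(400,300),interpolation=cv2.INTER_CUBIC)
cv2.imwrite('pics/k1z.png',np.hstack([top,scene]))
E
```

```text
[(np.float64(-0.043), np.int64(2762), [-0.0005, -0.0004, 0.0001]), (np.float64(-0.0438), np.int64(1908), [-0.0, 0.0001, -0.0004])]
[ 0.4 -0.8  0.2]
0.12971749323665901 [-2.   3.5  6.6] [ 0.5   0.45 -0.02]
-2.1301645495239656 0.12645857416556638 [-1.4  0.9  0.9] [ 0.1   0.18 -0.11]
-1.4336168148503288 0.1272374987707574 [-0.8  1.9  0.5] [ 0.27  0.04 -0.08]
-0.7372459567560555 0.12475684922878874 [ 0.5  2.2 -0.3] [ 0.43 -0.05 -0.01]
-0.04101269925279515 0.12590489232554802 [ 1.6  2.1 -1.2] [ 0.44 -0.24 -0.08]
0.6552012057409111 0.12442025268414604 [ 2.7  1.1 -0.6] [ 0.35 -0.28 -0.07]
[(np.float64(-0.003), np.int64(3283), [-0.0003, -0.0004, 0.0001]), (np.float64(-0.0025), np.int64(1855), [-0.0001, 0.0, -0.0003])] 22.8917
```

View pics/k1z.png

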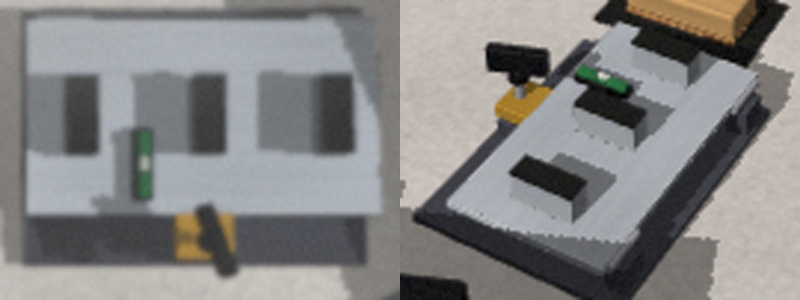

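The crops show the bubble between its rings in both views, and the plane fit gives −0.003 rad, so the deck is level. Next I press the tiles.

```bash
cat >> h.py <<'E'
TC=np.array([.5428,.2238]); TY=-.048
U=np.array([np.cos(TY),np.sin(TY)]); W=np.array([-U[1],U[0]])
def pocket(i,a=0.): return TC+(i-2)*.08*W+a*U
def press(i):
    c=pocket(i,-.044); q=best([*c,.1],TY)
    r.move_to([*c,.13],q); r.set_gripper(0,40); f0=F()
    r.move_linear([*c,.085],vel=.1)
    for z in np.arange(.08,.0545,-.004):
        r.move_linear([*c,z],vel=.03); f=F()-f0
        print(i,round(z,3),f)
        if f[2]>25: break
    r.move_linear([*c,.13],vel=.1)
E
python3 - <<'E'
from h import *
press(1); r.move_to([.35,.0,.35],quat(0)); print(r.current_t())
for n in('top','scene'):
    d=snap(n,f'{n}p1.png'); np.savez(n+'p1.npz',**d); im=d['pixels'][...,::-1]
    im=im[140:230,110:230] if n=='top' else im[130:205,255:345]
    globals()[n]=cv2.resize(im,(400,320),interpolation=cv2.INTER_CUBIC)
cv2.imwrite('pics/p1z.png',np.hstack([top,scene]))
d=dict(np.load('topp1.npz'));P,ok=cloud(d)
c=pocket(1); 
for dy in(-.015,0,.015):
  for a in np.arange(-.055,.08,.012):
    L=P[...,:2]-c; m=ok&(abs(L@U-a)<.004)&(abs(L@W-dy)<.006); print(round(a,3),np.median(P[m][:,2]).round(4),end='; ')
  print()
E
```

```text
1 0.08 [ 0.2 -0.3 -1. ]
1 0.076 [-0.1  0.3 -0.3]
1 0.072 [-0.6  0.7 -1.1]
1 0.068 [ 0.4 -0.3 -0.4]
1 0.064 [-1.1 -0.4 -0.2]
1 0.06 [ 1.3  0.2 -1. ]
1 0.056 [-13.4  -2.6  38.9]
31.9167
-0.055 0.0234; -0.043 0.0325; -0.031 0.0409; -0.019 0.0483; -0.007 0.0567; 0.005 0.0648; 0.017 0.0724; 0.029 0.0815; 0.041 0.0803; 0.053 0.0444; 0.065 0.0574; 0.077 0.0584; 
-0.055 0.0241; -0.043 0.0319; -0.031 0.0396; -0.019 0.0471; -0.007 0.0553; 0.005 0.0651; 0.017 0.0715; 0.029 0.0813; 0.041 0.0814; 0.053 0.0452; 0.065 0.0576; 0.077 0.0594; 
-0.055 0.0234; -0.043 0.0317; -0.031 0.0389; -0.019 0.0476; -0.007 0.0557; 0.005 0.0654; 0.017 0.0719; 0.029 0.0814; 0.041 0.082; 0.053 0.0439; 0.065 0.0574; 0.077 0.0558;
```

View pics/p1z.png

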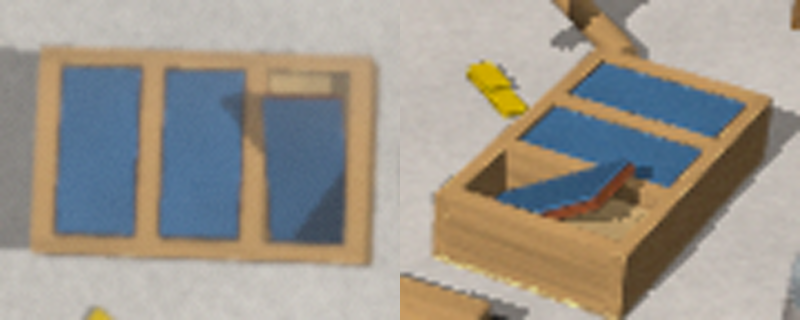

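Tile 1 is tipped: its far end is raised at crop pixel (305,95) left and (630,165) right, and the depth slope of 0.68 matches 34°. Next I measure cs and the bars, then pick.

```bash
cat >> h.py <<'E'
T34=np.radians(34); BY=-.0164
def cs_of(d,i):
    "offset along the slope of the tipped tile's centre from the pivot: far edge of its glaze, two estimates"
    P,ok=cloud(d); L=P[...,:2]-pocket(i); a=L@U; w=L@W
    px=d['pixels'].astype(int); m=ok&(abs(w)<.022)&(a>-.055)&(a<.06)&(px[...,2]>px[...,0]+20)&(P[...,2]>.07)
    # ray through each blue pixel meets the glaze plane z=.0553+tan34*(a+.0085)
    T=np.linalg.inv(d['camera_from_world']); v,u=np.nonzero(m)
    K=np.c_[(u-d['cx'])/d['fx'],(v-d['cy'])/d['fy'],np.ones(len(u))]@T[:3,:3].T; o=T[:3,3]
    ou=(o[:2]-pocket(i))@U; ku=K[:,:2]@U; t=np.tan(T34); h=lambda a:.0553+t*(a+.0085)
    s=(h(ou)-o[2])/(K[:,2]-t*ku); A=ou+s*ku
    cols=[A[u==c].max() for c in np.unique(u)] if abs(T[2,2])>.9 else [np.percentile(A,98)]
    return ((np.median(cols)+.001+.0092)/np.cos(T34)-.060),len(u)
def bars():
    o=[]
    for n in('top','scene'):
        d=snap(n); P,ok=cloud(d); V=d['pixels'].max(-1); Z=P[...,2]
        m=ok&(P[...,0]>.48)&(P[...,0]<.6)&(P[...,1]>-.37)&(P[...,1]<-.10)&(V<75)&(Z>.072)
        m=cv2.morphologyEx(m.astype(np.uint8),cv2.MORPH_OPEN,np.ones((3,3)))
        k,l,st,ce=cv2.connectedComponentsWithStats(m)
        for i in range(1,k):
            if st[i,4]>50:
                h=np.median(Z[l==i]); v,u=np.nonzero(l==i); X=np.array([ray(d,a,b,.08) for a,b in zip(u,v)]); c,s,_=wrect(X,np.ones(len(X),bool)); o.append((n,c.round(4).tolist(),s.round(),h.round(4)))
    return o
E
python3 - <<'E'
from h import *
for n in('top','scene'): print(n,cs_of(dict(np.load(n+'p1.npz')),1))
for b in bars(): print(b)
for i in (1,2,3): print(pocket(i))
E
```

```text
top (np.float64(-0.0038384225381151854), 177)
scene (np.float64(-0.003225124191878301), 41)
('top', [0.5294, -0.3286], array([53., 22.]), np.float64(0.0799))
('top', [0.5285, -0.2333], array([48., 20.]), np.float64(0.0797))
('top', [0.5262, -0.1401], array([45., 17.]), np.float64(0.0795))
('scene', [0.5343, -0.1421], array([63., 27.]), np.float64(0.0792))
('scene', [0.5321, -0.237], array([62., 26.]), np.float64(0.0793))
('scene', [0.5314, -0.3316], array([60., 26.]), np.float64(0.0794))
[0.53896147 0.14389214]
[0.5428 0.2238]
[0.54663853 0.30370786]
```

```bash
cat >> h.py <<'E'
B2=np.array([.5308,-.2352]); BV=np.array([-np.sin(BY),np.cos(BY)])
def bar(j): return B2+(j-2)*.095*BV
CS=-.0035; SG=.047; D=.0065      # slope offset, grip distance from tile centre, tile middle ahead of TCP
def pick(i,cs=CS):
    t3=np.array([*(U*np.cos(T34)),np.sin(T34)]); n3=np.array([*(-U*np.sin(T34)),np.cos(T34)])
    g=np.array([*pocket(i,-.0025),.045])+(cs+SG)*t3+.006*n3
    p=g+D*n3; q=best(p,TY,T34)
    r.move_to(p+.10*n3,q); r.set_gripper(.80,60); r.move_linear(p+.012*n3,vel=.1); f0=F()
    for e in(.009,.006,.003,0):
        r.move_linear(p+e*n3,vel=.03); f=F()-f0; print('e',e,f)
        if np.linalg.norm(f)>8: r.move_linear(p+(e+.002)*n3,vel=.03); break
    e=(r.current_tool_pos()-p)@n3
    r.set_gripper(0,80); print('grip',r.current_opening(),F()-f0,'e',e)
    p=np.array(r.current_tool_pos()); r.move_linear(p+.01*n3+[0,0,.09],vel=.12); print('lifted',r.current_opening())
    return e
def place(j,e):
    b=bar(j)+SG*np.array([np.cos(BY),np.sin(BY)]); z=.0800+.006+D+e; q=best([*b,z],BY)
    r.move_to([*b,z+.10],q); print('over bar',r.current_opening()); return b,z
def lower(b,z):
    r.move_linear([*b,z+.012],vel=.08); f0=F()
    for h in np.arange(.009,-.0045,-.0015):
        r.move_linear([*b,z+h],vel=.02); f=F()-f0
        if f[2]>4: break
    print('touch h',round(h,4),f); r.set_gripper(.76); r.sleep(.3); r.move_linear([*b,z+.10],vel=.1)
E
python3 - <<'E'
from h import *
e=pick(1); b,z=place(1,e); print(e,b,z,r.current_t())
for n in('top','scene'):
    d=snap(n,f'{n}c1.png'); np.savez(n+'c1.npz',**d); im=d['pixels'][...,::-1]
    im=im[100:260,270:430] if n=='top' else im[160:320,140:300]
    globals()[n]=cv2.resize(im,(400,400),interpolation=cv2.INTER_CUBIC)
cv2.imwrite('pics/c1z.png',np.hstack([top,scene]))
E
```

```text
Traceback (most recent call last):
  File "h.py", line 92, in pick
    r.move_to(p+.10*n3,q); r.set_gripper(.80,60); r.move_linear(p+.012*n3,vel=.1); f0=F()
                                                  ~~~~~~~~~~~~~^^^^^^^^^^^^^^^^^^
cell.PlanningError: the arm cannot follow that straight line within its joint ranges
```

Run:
```python
from h import *
print(np.round(r.current_q(),3),r.current_tool_pos())
for i in(1,3):
 for deg in(34,20,10,0,-10):
  t=np.radians(deg); n3=np.array([*(-U*np.sin(t)),np.cos(t)])
  t3=np.array([*(U*np.cos(T34)),np.sin(T34)]);m3=np.array([*(-U*np.sin(T34)),np.cos(T34)])
  g=np.array([*pocket(i,-.0025),.045])+(CS+SG)*t3+.006*m3+D*n3
  for f in(0,1):
   for h in (.1,.05,0):
    q=r.inverse_kinematics(g+h*n3,quat(TY,t,f)); print(i,deg,f,h,None if q is None else np.round(q,2))
```

```text
[ 0.27   0.307  2.127 -0.913  0.223 -0.403] [0.50964328 0.1453065  0.16258551]
1 34 0 0.1 [ 0.27  0.31  2.13 -0.91  0.22  2.74]
1 34 0 0.05 None
1 34 0 0 [ 0.23  0.55  2.03  4.61  0.16 -2.8 ]
1 34 1 0.1 [ 0.27  0.31  2.13 -0.91  0.22 -0.4 ]
1 34 1 0.05 [ 0.25  0.43  2.09 -1.27  0.17 -0.06]
1 34 1 0 [0.23 0.55 2.03 4.61 0.16 0.34]
1 20 0 0.1 [ 0.22  0.34  1.93 -0.18  0.53  1.98]
1 20 0 0.05 [ 0.21  0.45  1.92 -0.21  0.44  2.  ]
1 20 0 0 [ 0.2   0.56  1.9  -0.24  0.36  2.03]
1 20 1 0.1 [ 0.22  0.34  1.93 -0.18  0.53 -1.16]
1 20 1 0.05 [ 0.21  0.45  1.92 -0.21  0.44 -1.14]
1 20 1 0 [ 0.2   0.56  1.9  -0.24  0.36 -1.11]
1 10 0 0.1 [ 0.19  0.41  1.78 -0.06  0.78  1.85]
1 10 0 0.05 [ 0.19  0.5   1.79 -0.06  0.69  1.85]
1 10 0 0 [ 0.18  0.59  1.79 -0.07  0.59  1.86]
1 10 1 0.1 [ 0.19  0.41  1.78 -0.06  0.78 -1.29]
1 10 1 0.05 [ 0.19  0.5   1.79 -0.06  0.69 -1.29]
1 10 1 0 [ 0.18  0.59  1.79 -0.07  0.59 -1.28]
1 0 0 0.1 [ 0.17  0.5   1.62 -0.    1.02  1.78]
1 0 0 0.05 [ 0.17  0.56  1.66 -0.    0.92  1.78]
1 0 0 0 [ 0.17  0.64  1.68 -0.    0.83  1.78]
1 0 1 0.1 [ 0.17  0.5   1.62 -0.    1.02 
[... 1024 characters left out ...]
[ 0.46  0.53  1.59 -0.11  0.88 -1.  ]
3 10 1 0.05 [ 0.45  0.6   1.6  -0.12  0.79 -1.  ]
3 10 1 0 [ 0.44  0.68  1.6  -0.13  0.71 -0.99]
3 0 0 0.1 [ 0.41  0.61  1.44 -0.    1.1   2.03]
3 0 0 0.05 [ 0.41  0.67  1.47 -0.    1.01  2.03]
3 0 0 0 [ 0.41  0.73  1.49 -0.    0.92  2.03]
3 0 1 0.1 [ 0.41  0.61  1.44 -0.    1.1  -1.11]
3 0 1 0.05 [ 0.41  0.67  1.47 -0.    1.01 -1.11]
3 0 1 0 [ 0.41  0.73  1.49 -0.    0.92 -1.11]
3 -10 0 0.1 [0.37 0.71 1.27 0.07 1.32 1.97]
3 -10 0 0.05 [0.38 0.75 1.33 0.08 1.23 1.97]
3 -10 0 0 [0.38 0.8  1.37 0.08 1.13 1.96]
3 -10 1 0.1 [ 0.37  0.71  1.27  0.07  1.32 -1.17]
3 -10 1 0.05 [ 0.38  0.75  1.33  0.08  1.23 -1.18]
3 -10 1 0 [ 0.38  0.8   1.37  0.08  1.13 -1.18]
```

```bash
python3 - <<'E'
s=open('h.py').read()
s=s.replace("p=g+D*n3; q=best(p,TY,T34)","n3=np.array([*(-U*np.sin(TT)),np.cos(TT)]); p=g+D*n3; q=best(p,TY,TT)")
s=s.replace("CS=-.0035;","TT=np.radians(17); CS=-.0035;")
a=s.index("def place"); s=s[:a]+'''def place(j,e):
    X=np.array([np.cos(BY),np.sin(BY)]); t=TT-T34; n3=np.array([*(-X*np.sin(t)),np.cos(t)])
    b=np.array([*(bar(j)+SG*X),.086])+(D+e)*n3; q=best(b,BY,t)
    r.move_to(b+[0,0,.10],q); print('over bar',r.current_opening()); return b
def lower(b):
    r.move_linear(b+[0,0,.012],vel=.08); f0=F()
    for h in np.arange(.009,-.0045,-.0015):
        r.move_linear(b+[0,0,h],vel=.02); f=F()-f0
        if f[2]>4: break
    print('touch h',round(h,4),f); r.set_gripper(.76); r.sleep(.3); r.move_linear(b+[0,0,.10],vel=.1); print('t',r.current_t())
'''
open('h.py','w').write(s)
E
python3 - <<'E'
from h import *
e=pick(1); b=place(1,e); print(e,b,r.current_t()); open('b.txt','w').write(repr(b.tolist()))
for n in('top','scene'):
    d=snap(n,f'{n}c1.png'); np.savez(n+'c1.npz',**d); im=d['pixels'][...,::-1]
    im=im[100:260,270:430] if n=='top' else im[160:320,140:300]
    globals()[n]=cv2.resize(im,(400,400),interpolation=cv2.INTER_CUBIC)
cv2.imwrite('pics/c1z.png',np.hstack([top,scene]))
E
```

```text
e 0.009 [ 0.5 -1.1  0. ]
e 0.006 [0.1 0.1 0.3]
e 0.003 [ 0.7 -0.2 -0.1]
e 0 [ 0.8 -0.6  0.3]
grip 0.6799110223019386 [-0.4  1.6  4.8] e -0.00018236819226475314
lifted 0.6794572970027511
over bar 0.682062595615326
-0.00018236819226475314 [ 0.5780826  -0.33098828  0.09204158] 40.6667
```

View pics/c1z.png

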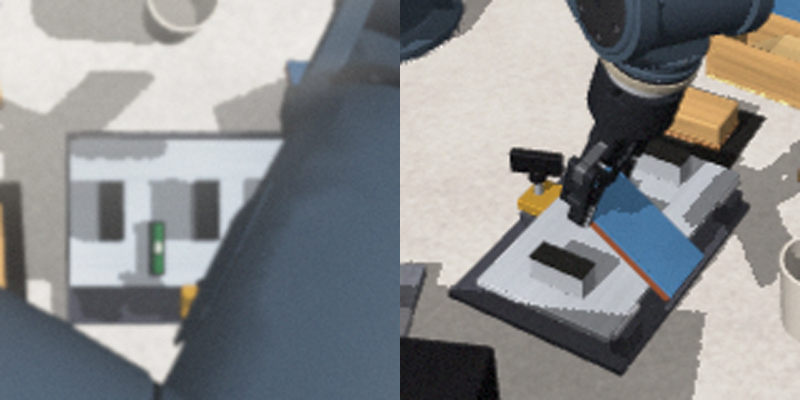

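The grasp holds, but the tile points away from the robot. My half-turn chooser flipped between pick and place, so I'll lock the flip at 1 for both.

```bash
sed -i 's/q=best(p,TY,TT)/q=quat(TY,TT,1)/; s/q=best(b,BY,t)/q=quat(BY,t,1)/' h.py
python3 - <<'E'
from h import *
p=np.array(r.current_tool_pos()); r.move_linear(p+[-.05,0,.08])
e=-.0002; b=place(1,e); print(b,r.current_q(),r.current_t())
for n in('top','scene'):
    d=snap(n,f'{n}c2.png'); np.savez(n+'c2.npz',**d); im=d['pixels'][...,::-1]
    im=im[100:260,270:430] if n=='top' else im[160:320,140:300]
    globals()[n]=cv2.resize(im,(400,400),interpolation=cv2.INTER_CUBIC)
cv2.imwrite('pics/c2z.png',np.hstack([top,scene]))
E
```

```text
over bar 0.678621399745249
[ 0.57807744 -0.3309882   0.09202472] [-0.53679465  0.7489143   1.17932578 -0.14660306  1.47361565 -2.05730595] 44.1583
```

View pics/c2z.png

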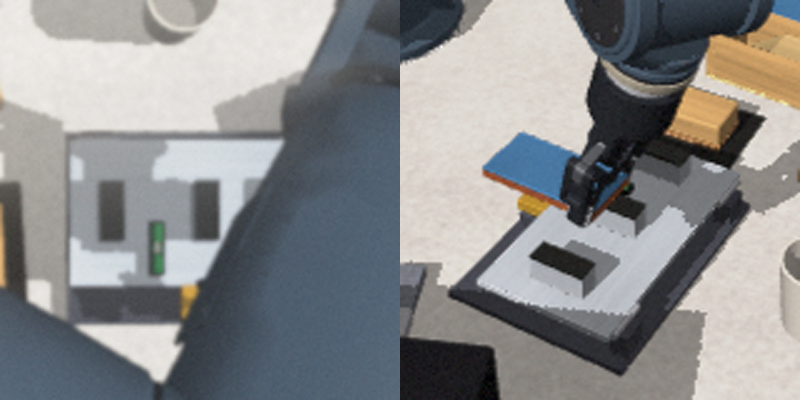

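The scene view now shows the tile level, glaze up, extending towards the robot at crop pixel (560,170). I'll check its plane numerically, then lower it.

```bash
cat >> h.py <<'E'
def blue(d,y0,y1,z0,z1):
    P,ok=cloud(d); px=d['pixels'].astype(int)
    m=ok&(px[...,2]>px[...,0]+30)&(P[...,1]>y0)&(P[...,1]<y1)&(P[...,2]>z0)&(P[...,2]<z1)&(P[...,0]>.4)&(P[...,0]<.66)
    if m.sum()<40: return None
    m=(cv2.morphologyEx(m.astype(np.uint8),cv2.MORPH_OPEN,np.ones((3,3)))>0)&ok
    c,s,a=wrect(P,m); return c.round(4),s.round(),round(a,3),'grad',plane(P[m])[:2].round(3),'z',np.median(P[m][:,2]).round(4)
E
python3 - <<'E'
from h import *
print(blue(dict(np.load('scenec2.npz')),-.42,-.25,.14,.25))
b=np.array([ 0.57807744,-0.3309882,0.09202472]); lower(b)
r.move_to([.40,-.05,.30],quat(0,0,1))
for n in('top','scene'): print(n,blue(snap(n,f'{n}l1.png'),-.42,-.28,.07,.12))
print('bar',bar(1))
E
```

```text
(array([ 0.5381, -0.3323]), array([143.,  63.]), np.float64(-0.05), 'grad', array([ 0.006, -0.006]), 'z', np.float64(0.1907))
touch h 0.0 [-0.6  0.1  4.8]
t 49.0
top (array([ 0.5297, -0.33  ]), array([119.,  59.]), np.float64(-0.038), 'grad', array([0.004, 0.012]), 'z', np.float64(0.0916))
scene (array([ 0.5285, -0.3307]), array([121.,  62.]), np.float64(-0.014), 'grad', array([0.005, 0.002]), 'z', np.float64(0.0913))
bar [ 0.52924207 -0.33018722]
```

Tile 1 is placed within 1 mm. Now tile 2, with a gentler press.

```bash
sed -i 's/np.arange(.08,.0545,-.004)/[.074,.068,.062,.060,.0585,.0575,.0565]/; s/f\[2\]>25/f[2]>8/' h.py
cat > go.py <<'E'
import sys
from h import *
i=int(sys.argv[1]); press(i)
r.move_to([.35,.0,.35],quat(0,0,1)); c=[]
for n in('top','scene'): d=snap(n,f'{n}q{i}.png'); c.append(cs_of(d,i)); print(n,c[-1],blue(d,pocket(i)[1]-.04,pocket(i)[1]+.04,.02,.1))
if not all(abs(x[0]+.0035)<.005 for x in c[:1]): sys.exit('look')
r.set_gripper(.8); e=pick(i); b=place(i,e)
print('held',blue(snap('scene',f'sceneh{i}.png'),b[1]-.06,b[1]+.06,.14,.25),b)
if r.current_opening()<.6: sys.exit('lost')
lower(b); r.move_to([.38,.02,.30],quat(0,0,1))
for n in('top','scene'): d=snap(n,f'{n}l{i}.png'); print(n,blue(d,bar(i)[1]-.04,bar(i)[1]+.04,.07,.12),tilt('x') if n=='top' else '')
print('bar',bar(i),r.current_t())
E
python3 go.py 2
```

```text
2 0.074 [ 1.1  0.5 -0.9]
2 0.068 [-0.1 -0.3 -0.7]
2 0.062 [ 0.9 -0.2 -0.6]
2 0.06 [ 0.5  0.7 -1.2]
2 0.059 [-1.2 -1.3  7.8]
2 0.058 [-5.1 -2.8 18. ]
top (np.float64(-0.0038670153146330294), 180) (array([0.5321, 0.2257]), array([93., 57.]), np.float64(-0.081), 'grad', array([ 0.676, -0.033]), 'z', np.float64(0.0602))
scene (np.float64(-0.0013114134541776581), 36) (array([0.5371, 0.2233]), array([86., 60.]), np.float64(-0.027), 'grad', array([ 0.674, -0.031]), 'z', np.float64(0.0646))
e 0.009 [ 0.1  0.2 -0.4]
e 0.006 [-0.6  0.2 -0.4]
e 0.003 [-0.4  0.  -0.6]
e 0 [-0.6  0.1  0.5]
grip 0.6852919891305597 [-1.8  0.5  4.5] e -0.00021086379198750118
lifted 0.6781108089247515
over bar 0.6819483446958902
held (array([ 0.5283, -0.2375]), array([120.,  66.]), np.float64(-0.098), 'grad', array([0.005, 0.002]), 'z', np.float64(0.1905)) [ 0.5796322  -0.23600092  0.09201433]
touch h 0.0 [-1.2 -0.2  6.7]
t 69.075
top (array([ 0.5302, -0.2345]), array([117.,  58.]), np.float64(-0.029), 'grad', array([ 0.006, -0.001]), 'z', np.float64(0.0918)) [(np.float64(-0.0016), np.int64(1701), [-0.0005, -0.0004, 0.0002]), (np.float64(-0.0021), np.int64(651), [-0.0002, 0.0001, -0.0002])]
scene (array([ 0.5303, -0.2343]), array([121.,  65.]), np.float64(-0.036), 'grad', array([ 0.003, -0.004]), 'z', np.float64(0.0914)) 
bar [ 0.5308 -0.2352] 70.5667
```

```bash
python3 go.py 3
python3 - <<'E'
from h import *
for n in('top','scene'):
    d=snap(n,f'{n}f.png'); P,ok=cloud(d); m=ok&(P[...,2]>.033)&(P[...,2]<.05)&(abs(P[...,1])<.085)&(P[...,0]>.38)&(P[...,0]<.6)
    print('block',n,wrect(P,m),np.median(P[m][:,2]))
    for j in(1,2,3): print(j,blue(d,bar(j)[1]-.04,bar(j)[1]+.04,.07,.12))
a,b=[cv2.imread(f'pics/{n}f.png') for n in('top','scene')]
cv2.imwrite('pics/f.png',cv2.resize(np.hstack([a,b]),(800,300),interpolation=cv2.INTER_AREA))
E
```

```text
3 0.074 [ 0.  -0.6 -0.9]
3 0.068 [ 0.9  1.4 -1.4]
3 0.062 [ 0.5  1.2 -0.7]
3 0.06 [ 0.2  1.  -0.9]
3 0.059 [-1.4 -0.6  5.5]
3 0.058 [-4.3 -2.5 14.7]
top (np.float64(-0.0038522869153600897), 180) (array([0.5359, 0.3053]), array([91., 59.]), np.float64(-0.029), 'grad', array([ 0.67 , -0.037]), 'z', np.float64(0.0602))
scene (np.float64(-0.0026875196098562273), 35) (array([0.5435, 0.3014]), array([79., 64.]), np.float64(-0.037), 'grad', array([ 0.67 , -0.046]), 'z', np.float64(0.0653))
e 0.009 [ 0.9  0.5 -0.5]
e 0.006 [ 1.6  1.2 -0.2]
e 0.003 [ 1.2  0.5 -0.9]
e 0 [ 1.7  0.7 -0.3]
grip 0.677719552007684 [-0.6  1.3  4.1] e -0.00022120844685064294
lifted 0.6815559384785211
over bar 0.6801982623799238
held (array([ 0.5133, -0.1401]), array([85., 62.]), np.float64(-0.042), 'grad', array([0.003, 0.002]), 'z', np.float64(0.1907)) [ 0.5811871  -0.14101365  0.09200444]
touch h 0.0 [-0.1  1.   6.8]
t 89.625
top (array([ 0.5317, -0.1406]), array([117.,  60.]), np.float64(-0.03), 'grad', array([0.006, 0.005]), 'z', np.float64(0.0915)) [(np.float64(-0.0003), np.int64(901), [-0.0004, -0.0004, 0.0001]
[... 580 characters left out ...]
array([0.006, 0.002]), 'z', np.float64(0.0917))
3 (array([ 0.5318, -0.1403]), array([117.,  60.]), np.float64(-0.027), 'grad', array([0.002, 0.003]), 'z', np.float64(0.0915))
block scene (array([ 0.48708585, -0.00509657]), array([120.1081543 ,  64.61597443]), np.float64(0.023891265992776578)) 0.038349245933132714
1 (array([ 0.5286, -0.3305]), array([122.,  63.]), np.float64(-0.036), 'grad', array([ 0.005, -0.003]), 'z', np.float64(0.0912))
2 (array([ 0.5305, -0.2357]), array([121.,  64.]), np.float64(-0.04), 'grad', array([ 0.004, -0.002]), 'z', np.float64(0.0914))
3 (array([ 0.5318, -0.1419]), array([119.,  64.]), np.float64(-0.001), 'grad', array([ 0.003, -0.003]), 'z', np.float64(0.0913))
```

View pics/f.png

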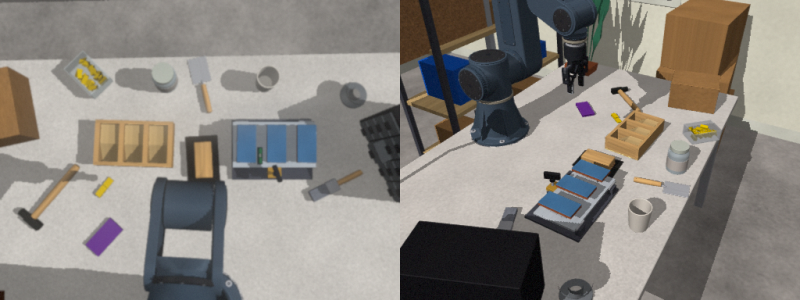

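The top view shows all three tiles on their bars (about (275,143)), the block on its mat (203,160), an empty tray, and the bystanders where they were. Everything checks out, so I'm handing in.

```bash
python3 -c "
from h import *
r.hand_in(); print(r.current_t())"
```

```text
the job is handed in; nothing more can be done
the job is handed in; nothing more can be done
```

The job is done and handed in at about 91 s. I laid the sanding block flat on the mat and levelled the deck with 3.5 rad of clockwise turn. I then tipped, gripped and placed all three tiles, each level, glaze up and lengthways on its own bar.

Last checks, from two camera views unless noted:
- **Tiles:** each centre is within about 2 mm of its bar's, with a yaw difference under 0.03 rad. Slope is 0.008 or less.
- **Sanding block:** it lies about 2–4 mm from the mat's centre, with its top at 38–39 mm.
- **Deck:** the plane fit gave −0.003 rad straight after levelling, and 0 to −0.002 rad later with the tiles on (fewer visible points). The tile slopes suggest −0.003 to −0.005. All of these are within 0.010, and the bubble sat between its rings.
- **Bystanders:** the spatula, jar, cup and yellow wedge look unmoved. I judged this by eye only and did not measure it.

What went wrong or disagreed:
- **Pick angle:** the first pick at 34° was refused because of the joint ranges, so I gripped at 17° instead.
- **Tile 1 turned round:** I first carried it the wrong way round, saw this in a picture and corrected it before lowering.
- **First press:** the first tile press reached 39 N at the fingertips, so I pressed the other two more gently (15–18 N).
- **Camera difference:** the two views disagreed by 2–4 mm on several positions, so I mostly used values between the two.

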